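# Open the long tea box on the cafe counter

## Task

Open the longer of the two wooden tea boxes: take its sliding lid by the grip, raise that end over the stop lip, slide the lid out of its grooves, and lay it flat, grip upwards, in the middle of the cork mat. Lay it down rather than dropping it, and leave the shorter box closed with its lid as it is.

Things in the scene. Friction and masses are not known exactly. Their poses are not given: they have to be found in the camera images.
- long_box: Longer wooden tea box, 200 x 120 mm (x, y), fixed. Origin: centre of underside, z up. Wall tops, z = 55 mm, carry the lid. Front (-x): stop lip, x -100 to -92, top z = 65 mm. Rear (x 45 to 100): side rails, z 69 to 77 mm, over the lid's edges form grooves 8 mm higher than the lid: level it cannot pass the lip; rear edge down, its front can rise about 30 mm (15-20 is enough).
- long_lid: Its loose lid, darker wood, 172 x 100 x 6 mm, 80 g. Origin: centre of underside; shut, 55 mm above the box's origin, same axes, 3 mm side play, 41 mm in the grooves: slid 60 mm to -x it is clear and lifts away. Grip: block 36 (x) x 14 (y) mm, 26 mm tall, centred at x = -55 mm, y = 0, z = 6 to 32 mm: pinch across y.
- mat: Thin cork mat, 240 x 170 x 4 mm (x, y, z), fixed on the counter, empty. Origin: centre of its underside; its top is at z = 4 mm.
- short_lid: Lid of the shorter box (leave it): same wood, 112 x 100 x 6 mm (x, y, z), grip block 36 x 14 x 26 mm centred at x = -25 mm. Origin: centre of its underside, 55 mm above the counter, in the middle of its fixed box, which is 140 x 120 mm and 77 mm tall.
Not all that is in view belongs to the job. What is shaped like the long_lid but green or turquoise is not meant.

How it is judged (in metres and radians):
On the way:
1. the long lid's front end has come over the stop lip and the lid has slid at least 30 mm out of the box's front (x of long_lid in the frame of long_box below -0.03 m), for 0.1 s.
At the end, for the whole second after the job is handed in: The long lid lies at rest, flat (within 10 degrees) and grip upwards on the cork mat, its centre within 50 mm of the mat's centre along each side of the mat, turned any way; the short box's lid is still in its place (within 15 mm) (x of long_lid in the frame of mat between -0.05 and 0.05 m and y of long_lid in the frame of mat between -0.05 and 0.05 m and z of long_lid in the frame of mat below 0.012 m and angle between long_lid's own z axis and vertical below 0.17 rad and linear speed of long_lid below 0.02 m/s and distance of short_lid from where it was at the start of the episode below 0.015 m); the robot touches nothing.
It fails at once if the short box's lid is moved by more than 15 mm (distance of short_lid from where it was at the start of the episode above 0.015 m).
It fails at once if the long lid is dropped or thrown (faster than 0.7 m/s with no finger on it: a fall of more than about 25 mm) (linear speed of long_lid above 0.7 m/s and contact force between the fingers and long_lid below 0.05 N).
It also fails if it takes over 43 s, if anything falls off the work surface, if the arm or the gripper's body presses on something with over 40 N, if the wrist force passes 120 N, or if a joint passes its speed limit or range.

## Robot

A 7-joint arm with a two-finger parallel gripper is mounted at the origin on the work surface. World frame = base frame: x ahead of the robot, y to its left, z up, the work surface at z = 0. Lengths are in m, angles in degrees, forces in N, time in s.
With the tool pointing down it reaches from about 0.35 to 0.9 m from the base axis. Payload 19.9 kg.
Tool frame: the origin (TCP) lies midway between the tips of the shut fingers; the grasp point (between the pads) lies 19 mm behind it; z points along the fingers, y is the line along which they close (so a half turn about z gives the same grasp; the last joint's range is limited). The gripper opens to 94 mm and grips with 3 to 60 N. Pads are 16 mm wide; open, the fingers measure 119 mm over their backs; the gripper's body (75 mm by 177 mm) begins 78 mm behind the grasp point.
Start: joints at [69.013, 23.915, -0.59, 92.452, 0.269, 63.638, -3.037], TCP at [0.199, -0.592, 0.205] pointing down, gripper open.
Joint ranges: [-161.28, 161.28], [-22.2, 115.67], [-73.04, 71.86], [3.21, 147.25], [-68.34, 248.33], [10.77, 114.83], [-161.83, 161.83]. Speed limits (degrees/s): [108.29, 108.29, 136.94, 136.94, 172.46, 172.46, 172.46].

## Interface

Orientations are given as [roll, pitch, yaw] about the fixed x, y, z axes, in that order (R = Rz(yaw) Ry(pitch) Rx(roll)).
In Python, from cell import manip, jaws, inverse_kinematics, telemetry, cams, ticket gives the robot as it stands. Calls block until the motion is done:
- manip.reach(position, orientation): joint-space move of the TCP to a pose.
- manip.line_to(position, rot=None, velocity=0.15, stop_force=None): straight line of the TCP; rot=None keeps the orientation; velocity is the mean speed in m/s. With stop_force (N) it stops when the force on the tool has changed by that much, and returns True; else False.
- manip.move_joints(angles): joint-space move.
- jaws.command_gripper(opening, strength=None): opening from 0.0 (shut) to 1.0 (fully open); strength is the grip in N (None keeps the last); returns when the fingers have stopped.
- manip.wait(seconds).
- inverse_kinematics(position, orientation): joint angles nearest the present ones, or None.
- telemetry.read_state(): the state.
- cams.snapshot(name): name is "scene" or "top" or "wrist"; returns (picture, depth): 400x640x3 uint8, red, green, blue; 400x640 float32, m along the optical axis (not along the pixel's ray), 0 where there is no reading.
- cams.camera_params(name): a dict with "mtx" (3x3 intrinsics, pixels), "world_from_camera" (4x4, takes a point from camera to world coordinates). Camera axes: x right, y up, looking along -z (the intrinsics and any distortion apply to the point x, -y, -z); pixel columns grow to the right and rows downward; lengths in m; the calibration is good to about 2 mm. A picture is of the moment at which its call begins: read the wrist's pose just before it. camera_params takes no time and is no camera call; for the wrist camera it gives the pose at the moment of the call.
A pose or a line that the arm cannot do raises manip.MotionError and nothing moves.
- ticket.job_done(): hands the job in; it is judged then, once.
The state is a dict: "time_s": time; "joints": joint angles; "joint_vel": joint speeds; "joint_efforts": joint torques, N m; "tool_pos": TCP position; "tool_rot": TCP orientation; "wrist_force": force on the tool from outside, world axes, zero at the start; "torque": the same for the moment, N m; "grip_width": opening from 0.0 (shut) to 1.0 (fully open); "gripper_force": force on a finger pad.
Only numpy, scipy, OpenCV 4.12 (cv2) and the standard library are available. Lean on these libraries where they do the work, as an engineer would, in place of code of your own. Each camera call takes 0.05 s, during which the arm holds its last target. There are 200 camera calls.

## Working session

There is one attempt and no reset: what is moved stays moved. The work goes in short steps, each a Python script; the robot and the scene stay as the last script left them, time stands still between calls to the robot, and variables do not carry over. Pictures are saved under pics/ and viewed, at most 10 in all, crops included, and the job is handed in when it is done.

```bash
mkdir -p pics; ls
python3 - <<'E'
from cell import cams,telemetry
import cv2,numpy as np
for n in ["top","scene"]:
    p,d=cams.snapshot(n); cv2.imwrite(f"pics/{n}0.png",p[:,:,::-1]); np.savez(f"{n}0.npz",p=p,d=d,**cams.camera_params(n)); c=cams.camera_params(n);print(c)
    print((d==0).mean())
print(telemetry.read_state()["time_s"])
E
```

```text
pics
{'mtx': array([[370.91132903,   0.        , 320.06025594],
       [  0.        , 370.91132903, 202.17756259],
       [  0.        ,   0.        ,   1.        ]]), 'world_from_camera': array([[ 0.0207942 ,  0.99716982, -0.07224924,  0.37518074],
       [-0.99934447,  0.01858868, -0.03106595, -0.12932869],
       [-0.02963501,  0.07284787,  0.99690268,  1.15978406],
       [ 0.        ,  0.        ,  0.        ,  1.        ]])}
0.00387890625
{'mtx': array([[406.595094  ,   0.        , 322.22237734],
       [  0.        , 406.595094  , 197.76831128],
       [  0.        ,   0.        ,   1.        ]]), 'world_from_camera': array([[ 0.86609648, -0.33964331,  0.36676875,  0.89715405],
       [ 0.49979323,  0.57495216, -0.64779375, -0.87013627],
       [ 0.00914432,  0.74436042,  0.66771547,  0.88767728],
       [ 0.        ,  0.        ,  0.        ,  1.        ]])}
0.0042421875
0.1
```

View pics/top0.png

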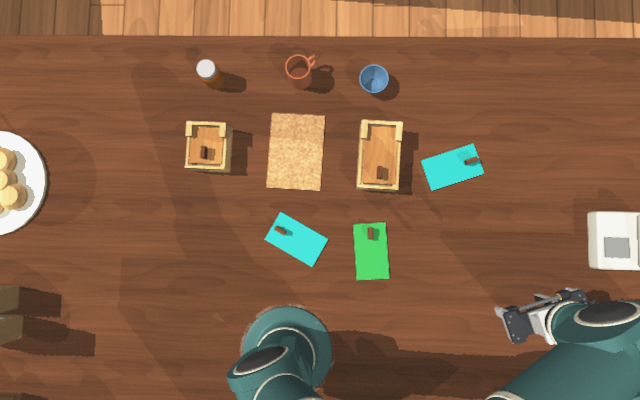

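View pics/scene0.png

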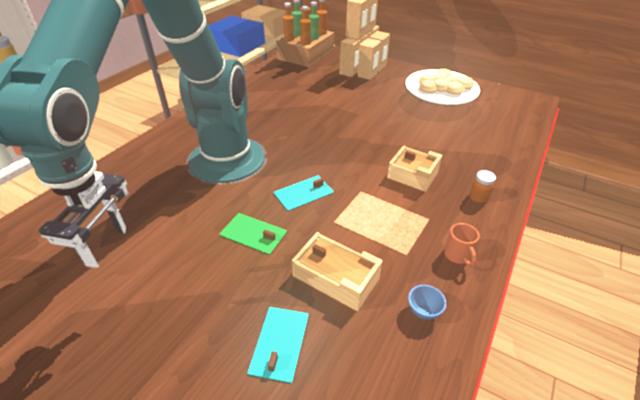

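Top view: candidates for the long lid are the long box's lid (grip at 382,172; box around 380,157), the short box's lid (208,147), turquoise plates (452,167) and (296,240), and a green plate (371,252). The mat is at (296,152). I choose the brown lid in the longer box at (380,157). Its lip faces the robot and its rails are at the top, away from the robot.

```bash
cat > h.py <<'E'
import numpy as np,cv2
def cloud(d,K,T):
    v,u=np.mgrid[:d.shape[0],:d.shape[1]]
    P=np.stack([(u-K[0,2])/K[0,0]*d,-(v-K[1,2])/K[1,1]*d,-d],-1)
    return P@T[:3,:3].T+T[:3,3]
def rect(P,scale=1e4):
    (c,s,a)=cv2.minAreaRect((P[:,:2]*scale).astype(np.float32))
    if s[0]<s[1]: a+=90; s=s[::-1]
    a=(a+90)%180-90
    return np.round(np.array(c)/scale,4),np.round(np.array(s)/scale,4),round(a,2)
E
python3 - <<'E'
from h import *
z=np.load("top0.npz");p,d=z["p"],z["d"]
W=cloud(d,z["mtx"],z["world_from_camera"])
print("table z",np.median(W[230:280,150:220,2]))
for n,(r0,r1,c0,c1) in dict(long=(105,205,345,418),short=(108,185,172,242)).items():
    w=W[r0:r1,c0:c1]; rgb=p[r0:r1,c0:c1].astype(int)
    m=(w[...,2]>.048)&(w[...,2]<.1); m=cv2.morphologyEx(m.astype(np.uint8),cv2.MORPH_OPEN,np.ones((2,2)))>0
    print(n,rect(w[m]))
    for lo,hi in((.066,.08),(.08,.1)):
        g=(w[...,2]>lo)&(w[...,2]<hi); print(lo,g.sum(),rect(w[g]),np.median(w[g],0))
    dark=(rgb.sum(-1)<230)&(w[...,2]>.07); print("dark",dark.sum(),rect(w[dark]))
r0,r1,c0,c1=105,200,258,332
hsv=cv2.cvtColor(p,cv2.COLOR_RGB2HSV)[r0:r1,c0:c1]
m=cv2.morphologyEx((hsv[...,2]>150).astype(np.uint8),cv2.MORPH_OPEN,np.ones((3,3)))>0
print("mat",m.sum(),rect(W[r0:r1,c0:c1][m]),np.median(W[r0:r1,c0:c1][m],0))
cv2.imwrite("pics/crop.png",cv2.resize(p[100:210,340:430,::-1],None,fx=5,fy=5,interpolation=cv2.INTER_CUBIC))
E
```

```text
table z -0.0006930779708644863
long (array([ 0.54  , -0.2619]), array([0.388 , 0.1682]), -15.38)
0.066 398 (array([ 0.5992, -0.2705]), array([0.2004, 0.1206]), -2.62) [ 0.67689011 -0.27125729  0.07632529]
0.08 99 (array([ 0.6113, -0.2722]), array([0.1684, 0.1176]), -1.0) [ 0.55562969 -0.26845429  0.08570278]
dark 7 (array([ 0.4552, -0.1972]), array([0.2096, 0.0104]), -43.16)
short (array([0.5509, 0.0812]), array([0.5206, 0.1727]), 68.52)
0.066 354 (array([0.6204, 0.2533]), array([0.1411, 0.1211]), -1.33) [0.67242077 0.24879031 0.07584554]
0.08 78 (array([0.6343, 0.2501]), array([0.1132, 0.1085]), 88.13) [0.60187232 0.25380857 0.08535156]
dark 35 (array([0.481, 0.067]), array([0.4451, 0.0295]), 57.88)
mat 4124 (array([ 0.5594, -0.0157]), array([0.3856, 0.1968]), 4.62) [ 0.61862342 -0.01206425  0.00400293]
```

View pics/crop.png

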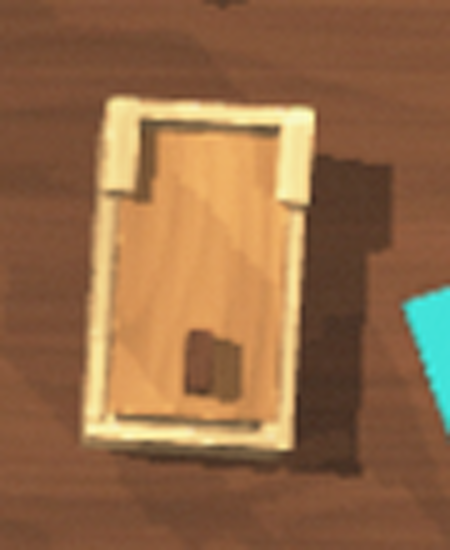

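The crop confirms it: a brown lid in the long box, grip at about (205,362) in the crop, lip at the bottom, rails at the top. I'm going above the grip for one close look.

Run:
```python
from h import *
from cell import manip,jaws,inverse_kinematics,telemetry,cams
print(telemetry.read_state()["tool_rot"])
for y in(-2.6,177.4): print(y,inverse_kinematics([.544,-.268,.063],[180,0,y]))
manip.reach([.544,-.268,.26],[180,0,-2.6])
jaws.command_gripper(.5)
c=cams.camera_params("wrist"); p,d=cams.snapshot("wrist")
np.savez("wrist1.npz",p=p,d=d,**c); cv2.imwrite("pics/wrist1.png",p[:,:,::-1])
s=telemetry.read_state(); print(s["time_s"],s["tool_pos"],s["tool_rot"],s["grip_width"])
```

```text
[-1.79939039e+02  6.44308724e-03  1.86119830e+01]
-2.6 [ 28.88603814  31.68263507  -7.32702102 101.30796302   5.22612169
  47.33793719 -73.5053275 ]
177.4 [ 49.09784836  36.03659414 -34.7912635  100.57730754  25.42265223
  51.43798917  90.66460052]
2.7583 [ 0.54399762 -0.26798757  0.25998903] [ 1.79998586e+02  2.09694662e-03 -2.59770525e+00] 0.5001316558508248
```

View pics/wrist1.png

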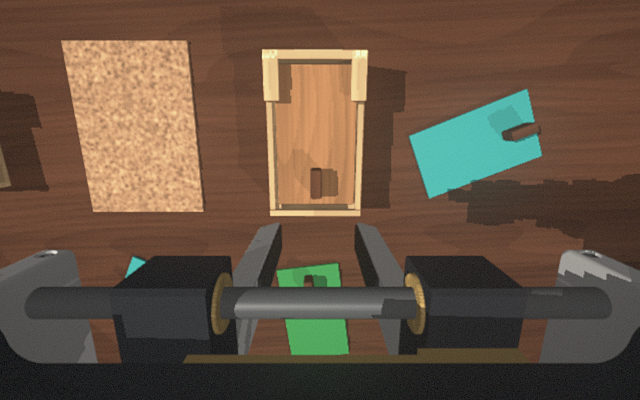

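The wrist view shows the long box upright at (315,132) with its grip at (316,183). The mat is clear at (137,126). Next I'll measure the grip, box and mat here.

Run:
```python
from h import *
z=np.load("wrist1.npz");p,d=z["p"],z["d"]
K,T=z["mtx"],z["world_from_camera"]; W=cloud(d,K,T)
def rays(cnt,h):
    uv=cv2.undistortPoints(cnt.reshape(-1,1,2).astype(np.float32),K,None)[:,0]
    D=np.c_[uv[:,0],-uv[:,1],-np.ones(len(uv))]@T[:3,:3].T
    return T[:3,3]+D*((h-T[2,3])/D[:,2])[:,None]
def big(m):
    c=max(cv2.findContours(m.astype(np.uint8),cv2.RETR_EXTERNAL,cv2.CHAIN_APPROX_NONE)[0],key=cv2.contourArea); return c
g=np.zeros(d.shape,bool); s=np.s_[160:206,295:340]
g[s]=(W[s][...,2]>.079)&(W[s][...,2]<.095)
c=big(g); print("grip top",g.sum(),rect(rays(c,.087)),np.median(W[g],0))
b=np.zeros(d.shape,bool); s=np.s_[40:225,250:378]; b[s]=(W[s][...,2]>.066)&(W[s][...,2]<.08)
b=cv2.morphologyEx(b.astype(np.uint8),cv2.MORPH_OPEN,np.ones((2,2)))>0
for lo,hi in((.05,.061),(.061,.068),(.072,.08)):
    k=np.zeros(d.shape,np.uint8); k[s]=(W[s][...,2]>lo)&(W[s][...,2]<hi); print(lo,k.sum(),rect(W[k>0]))
q=np.zeros(d.shape,bool); q[s]=W[s][...,2]>.045
print("box outline",rect(W[(cv2.morphologyEx(q.astype(np.uint8),cv2.MORPH_OPEN,np.ones((3,3)))>0)]))
hsv=cv2.cvtColor(p,cv2.COLOR_RGB2HSV); m=np.zeros(d.shape,np.uint8); m[30:225,55:215]=hsv[30:225,55:215,2]>140
c=big(cv2.morphologyEx(m,cv2.MORPH_CLOSE,np.ones((5,5)))); print("mat",rect(rays(c,.004)))
```

```text
grip top 318 (array([ 0.5449, -0.2642]), array([0.0346, 0.0123]), -2.62) [ 0.54508232 -0.26423897  0.08672625]
0.05 8068 (array([ 0.5962, -0.2657]), array([0.183 , 0.1205]), -2.74)
0.061 4875 (array([ 0.5925, -0.2656]), array([0.1907, 0.1196]), -2.86)
0.072 2399 (array([ 0.6292, -0.2673]), array([0.1362, 0.12  ]), -2.75)
box outline (array([ 0.5972, -0.2659]), array([0.2002, 0.1205]), -2.85)
mat (array([ 0.6182, -0.0095]), array([0.2389, 0.1705]), -2.62)
```

```bash
cat > plan.py <<'E'
import numpy as np
from scipy.spatial.transform import Rotation as R
YAW=-2.75; G=np.array([.545,-.265,.0]); B=R.from_euler('z',YAW,degrees=True)
ZT=.064  # TCP height at grasp
# TCP in box axes relative to lid rear bottom edge (pivot): grip is 55+86 mm ahead of it, TCP ZT-.055 above
REL=np.array([-.141,0,ZT-.055])
PIV=np.array([G[0],G[1],ZT])-B.apply(REL)
def pose(theta,slide=0,up=0):
    p=PIV+B.apply(R.from_euler('y',theta,degrees=True).apply(REL)+[-slide,0,up])
    return p,[180,theta,YAW]
E
python3 - <<'E'
from h import *; from plan import *
from cell import manip,jaws,telemetry,cams
manip.line_to([G[0],G[1],.11],[180,0,YAW],.2)
print("hit",manip.line_to([G[0],G[1],ZT],None,.08,stop_force=8))
jaws.command_gripper(0,40)
s=telemetry.read_state(); print(s["time_s"],s["tool_pos"],s["grip_width"]*94,s["gripper_force"],s["wrist_force"])
for a in(3.3,6.5):
    manip.line_to(*pose(a,0,.001),velocity=.03)
    s=telemetry.read_state(); print(s["time_s"],s["tool_pos"],s["grip_width"]*94,s["gripper_force"],s["wrist_force"])
p,d=cams.snapshot("scene"); cv2.imwrite("pics/scene2.png",cv2.resize(p[180:330,240:420,::-1],None,fx=4,fy=4))
E
```

```text
hit False
5.0 [ 0.54506133 -0.26507003  0.06415164] 13.787052524974582 40.000412464141846 [-0.15231597  0.90139186  2.91593287]
5.4583 [ 0.54566321 -0.264918    0.07274541] 13.753815329752111 39.999250173568726 [ 0.46627245  0.38730654 -0.61828764]
5.875 [ 0.54674254 -0.26507518  0.08052881] 13.415570805487224 39.99931275844574 [ 0.47627917 -0.59564951 -1.68459152]
```

View pics/scene2.png

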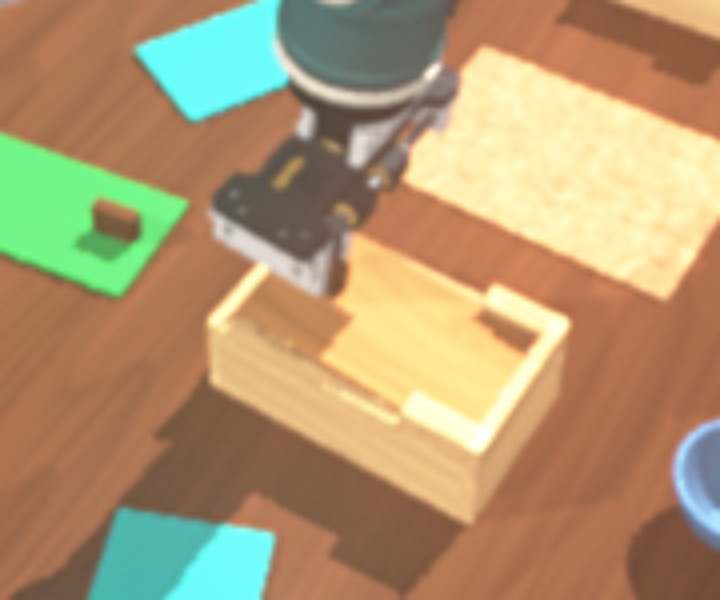

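The crop shows the gripper on the grip at (320,290), with the rear of the lid still under the rails at (490,420). The lid's front is hidden, so I'll slide with a force guard.

Run:
```python
from h import *; from plan import *
from cell import manip,jaws,telemetry,cams
def st():
    s=telemetry.read_state(); print(s["time_s"],s["tool_pos"],s["tool_rot"],s["grip_width"]*94,s["gripper_force"],s["wrist_force"])
print(manip.line_to(*pose(6.8,.012,.001),velocity=.04,stop_force=12)); st()
c=cams.camera_params("wrist"); p,d=cams.snapshot("wrist")
np.savez("wrist3.npz",p=p,d=d,**c); cv2.imwrite("pics/wrist3.png",p[:,:,::-1])
```

```text
False
6.375 [ 0.53492656 -0.26465225  0.08177971] [179.99317233   6.78471117  -2.76461012] 13.942751699561317 39.99930918216705 [ 0.34341794 -0.81584625 -1.14976561]
```

View pics/wrist3.png

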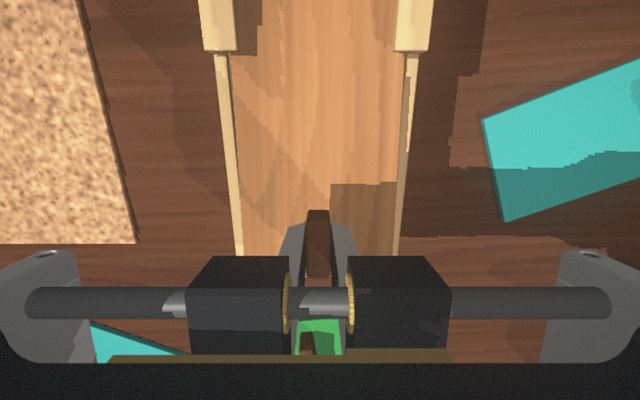

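The wrist view shows the lid between the walls with its grip held at (318,240). I'll check the tilt from depth, then slide out and lift.

```bash
cat >> h.py <<'E'
def lidfit(d,c,r0=60,r1=185,c0=265,c1=370):
    P=cloud(d,c["mtx"],c["world_from_camera"])[r0:r1,c0:c1].reshape(-1,3)
    A=np.c_[P[:,:2],np.ones(len(P))]; k=np.linalg.lstsq(A,P[:,2],rcond=None)[0]
    for _ in range(3):
        r=abs(A@k-P[:,2])<.004; k=np.linalg.lstsq(A[r],P[r,2],rcond=None)[0]
    print("slope deg x,y",np.degrees(np.arctan(k[:2])),"inl",r.mean(),"x",P[:,0].min(),P[:,0].max()); return k
E
python3 - <<'E'
from h import *; from plan import *
from cell import manip,jaws,telemetry,cams
z=np.load("wrist3.npz"); k=lidfit(z["d"],z)
def st():
    s=telemetry.read_state(); print(s["time_s"],s["tool_pos"],s["tool_rot"],s["grip_width"]*94,s["wrist_force"])
if np.degrees(np.arctan(k[0]))<-4.5:
    print(manip.line_to(*pose(6.8,.066,.001),velocity=.06,stop_force=12)); st()
    c=cams.camera_params("wrist"); p,d=cams.snapshot("wrist"); lidfit(d,c)
    np.savez("wrist4.npz",p=p,d=d,**c); cv2.imwrite("pics/wrist4.png",p[:,:,::-1])
E
```

```text
slope deg x,y [-6.87013622  0.26103107] inl 0.9958857142857143 x 0.5660304841254117 0.6406041343353652
False
7.475 [ 0.48150384 -0.26186893  0.08164647] [-179.99888665    6.78252848   -2.73684227] 13.725256520005802 [ 0.22406762 -0.41622804 -0.69625867]
slope deg x,y [-6.85004326  0.29430093] inl 0.9961142857142857 x 0.5122136034492961 0.5871636908841428
```

Run:
```python
from h import *; from plan import *
from cell import manip,jaws,telemetry,cams
def st():
    s=telemetry.read_state(); print(s["time_s"],s["tool_pos"],s["grip_width"]*94,s["wrist_force"])
manip.line_to(*pose(6.8,.070,.09),velocity=.12); st()
M=np.array([.6182,-.0105,0])+B.apply([-.055,0,0])
manip.line_to([M[0],M[1],.15],[180,0,YAW],.2); st()
manip.line_to([M[0],M[1],.05],None,.12)
c=cams.camera_params("wrist"); p,d=cams.snapshot("wrist"); lidfit(d,c)
cv2.imwrite("pics/wrist5.png",p[:,:,::-1])
print(manip.line_to([M[0],M[1],.0125],None,.04,stop_force=4)); st()
```

```text
8.4167 [ 0.47681735 -0.26157095  0.16995716] 13.569808023665622 [ 0.38842689 -0.08663923 -0.25296455]
9.9083 [ 0.56311805 -0.00886291  0.14999518] 13.599174387519994 [ 0.42376837 -0.23118782 -0.33072255]
slope deg x,y [-0.07945555 -0.03731768] inl 0.9963428571428572 x 0.5953333073208666 0.670941346160638
True
11.8083 [ 0.56288507 -0.00786187  0.01308753] 13.768974988106347 [-2.88174699 -0.14052302  8.541452  ]
```

View pics/wrist5.png

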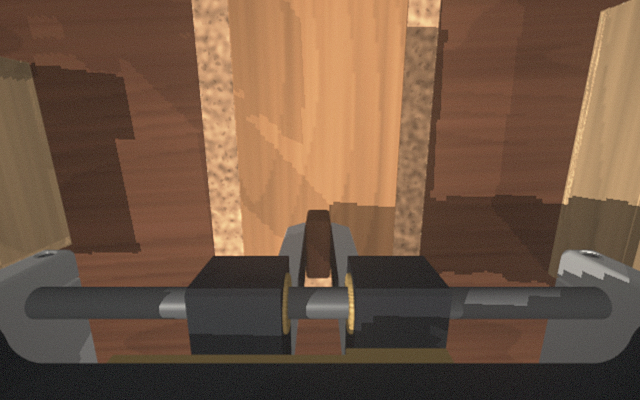

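The picture shows the lid level (grip at 318,240) with mat showing on both sides, columns 200–235 and 400–435. It touched down at 13 mm, as expected. Release, retreat and check.

Run:
```python
from h import *; from plan import *
from cell import manip,jaws,telemetry,cams
s=telemetry.read_state(); x,y,z=s["tool_pos"]
jaws.command_gripper(.45); 
manip.line_to([x,y,.20],None,.12)
manip.reach([.42,-.15,.30],[180,0,YAW]); manip.wait(.3)
p,d=cams.snapshot("top"); cv2.imwrite("pics/top6.png",p[:,:,::-1])
c=cams.camera_params("top"); W=cloud(d,c["mtx"],c["world_from_camera"])
m=np.zeros(d.shape,bool); w=W[...,2]; s_=np.s_[110:195,262:330]; m[s_]=(w[s_]>.007)&(w[s_]<.02)
m=cv2.morphologyEx(m.astype(np.uint8),cv2.MORPH_OPEN,np.ones((3,3)))>0
print(m.sum(),rect(W[m]),np.median(W[m],0),telemetry.read_state()["time_s"],telemetry.read_state()["wrist_force"])
```

```text
1292 (array([ 0.619 , -0.0141]), array([0.1723, 0.0999]), -2.82) [ 0.62486625 -0.01132089  0.01024218] 15.4 [ 0.11374517 -0.12139473 -1.25834396]
```

View pics/top6.png

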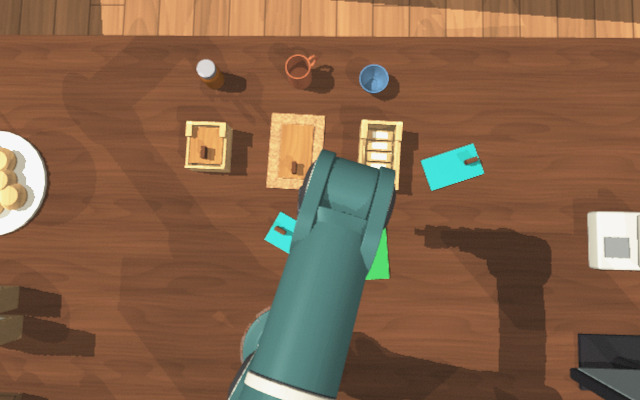

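The lid lies flat in the middle of the mat at (296,150), grip up, with its centre within about 5 mm of the mat's. The short box at (208,147) is untouched and the arm is clear.

```bash
python3 -c "
from cell import ticket; print(ticket.job_done())"
```

```text
the job is handed in; nothing more can be done
None
```

The long box is open: its lid lies flat, grip up, within about 5 mm of the cork mat's centre. The short box was left closed, and the job was handed in at about 15 s of the 43 s allowed.

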